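# Open the filter bay of the denture bench's dust extractor

### The arm

A 6-joint arm with a two-finger parallel gripper is mounted at the origin on the work surface. World frame = base frame: x ahead of the robot, y to its left, z up, the work surface at z = 0. Lengths are in m, angles in degrees, forces in N, time in s.
With the tool pointing down it reaches from about 0.325 to 0.85 m from the base axis. Payload 15.5 kg.
Tool frame: the origin (TCP) lies midway between the tips of the shut fingers; the grasp point (between the pads) lies 19 mm behind it; z points along the fingers, y is the line along which they close (so a half turn about z gives the same grasp; the last joint's range is limited). The gripper opens to 91 mm and grips with 3 to 60 N. Pads are 32 mm wide; open, the fingers measure 118 mm over their backs; the gripper's body (76 mm by 178 mm) begins 60 mm behind the grasp point.
Start: joints at [-73.768, 28.281, 77.091, -0, 74.628, -5.472], TCP at [0.231, -0.581, 0.214] pointing down, gripper open.
Joint ranges: [-166.48, 166.48], [-47.26, 123.95], [12.59, 153.08], [-70.14, 250.14], [6.76, 159.57], [-176.63, 176.63]. Speed limits (degrees/s): [108.29, 108.29, 147.25, 172.46, 172.46, 172.46].

### API

Orientations are given as a 3x3 rotation matrix whose columns are the frame's x, y, z axes.
In Python, from bench import ctrl gives the robot as it stands. The module is installed in compiled form; this text tells all that it offers. Calls block until the motion is done:
- ctrl.goto(position, orientation): joint-space move of the TCP to a pose.
- ctrl.move_l(position, vel=0.15, ori=None, contact_N=None): straight line of the TCP; ori=None keeps the orientation; vel is the mean speed in m/s. With contact_N (N) it stops when the force on the tool has changed by that much, and returns True; else False.
- ctrl.movej(angles): joint-space move.
- ctrl.command_gripper(opening): opening from 0.0 (shut) to 1.0 (fully open); the grip force is fixed at half the most; returns when the fingers have stopped.
- ctrl.sleep(seconds).
- ctrl.ik(position, orientation): joint angles nearest the present ones, or None.
- ctrl.read_camera(name): name is "scene" or "top" or "wrist"; returns the picture (400x640x3 uint8, blue, green, red); there is no depth.
- ctrl.camera_params(name): a dict with "fx", "fy", "cx", "cy" (pixels), "pose" (4x4, takes a point from camera to world coordinates); the wrist camera has in their place "T_tool_cam" (4x4, takes a point from camera to tool coordinates, whose origin is the TCP and whose axes are the flange's). Camera axes: x right, y up, looking along -z (the intrinsics and any distortion apply to the point x, -y, -z); pixel columns grow to the right and rows downward; lengths in m; the calibration is good to about 2 mm. The wrist camera is an equidistant fisheye: a pixel r from the principal point sees the ray r / f radians off the axis. A picture is of the moment at which its call begins: read the wrist's pose just before it. camera_params takes no time and is no camera call.
A pose or a line that the arm cannot do raises ctrl.MotionError and nothing moves.
- ctrl.sign_off(): hands the job in; it is judged then, once.
Readings, each from a call of its own:
- ctrl.current_t(): time.
- ctrl.current_q(): joint angles.
- ctrl.current_dq(): joint speeds.
- ctrl.current_effort(): joint torques, N m.
- ctrl.current_tool_pos(): TCP position.
- ctrl.current_eef_rot(): TCP orientation.
- ctrl.current_contact_force(): force on the tool from outside, world axes, zero at the start.
- ctrl.current_wrist_torque(): the same for the moment, N m.
- ctrl.current_grip_width(): opening from 0.0 (shut) to 1.0 (fully open).
- ctrl.current_grasp_force(): force on a finger pad.
Only numpy, scipy, OpenCV 4.12 (cv2) and the standard library are available. Lean on these libraries where they do the work, as an engineer would, in place of code of your own. Each camera call takes 0.05 s, during which the arm holds its last target. There are 200 camera calls.

### The job

Open the filter bay of the dust extractor for inspection: press its snap tab in until the filter lid springs loose, then push the lid along its guides, off its seat, until the filter opening is completely uncovered. Leave the lid lying flat on the extractor's top: slide it, without lifting it or letting it fall off, and leave the other things on the bench where they are.

Things in the scene. Friction and masses are not known exactly. Their poses are not given: they have to be found in the camera images.
- extractor: White box-shaped bench dust extractor, fixed, 190 (x) by 320 (y) by 110 mm high. Origin: centre of its underside, on the table; z up. Intake grille on its -x side, handle on its +y end (to y = 187 mm). Its flat top, the deck, is at z = 110 mm. On the deck along x = 0, from -y to +y: tab pad (y = -127 mm), lid on its seat (y = -45 mm), bare deck for the lid to lie on, 6 mm end rim (y = 153 mm).
- tab (a joint): How far the snap tab is pressed, 0 (up) to 0.009 m (fully down). Sprung: 3 N to start, 9 N fully down, up to 3 N more by friction. Its catch stands in the loop at the lid's rear. Pressed beyond 0.0065 m it frees the lid, which two sprung pins (4 N falling to 2 N) push about 14 mm to +y in about 0.3 s; hold the tab down that long. Let go, the tab rises again and the lid stays freed.
- tab_pad (a point): Centre of the top face of the snap tab's grey ribbed pad, 30 mm (x) by 28 mm (y), 16 mm above the deck when up, 7 mm when fully pressed; press straight down. 82 mm behind (-y of) the seat centre. Moves with the tab; axes as the extractor's. Between it and the lid stand two fixed cheeks, 10 mm high, x = 22 to 44 mm either side of the centre line.
- lid: Grey plastic filter lid, loose, about 120 g: plate 96 (x) by 84 (y) by 7 mm; origin at the centre of the plate's underside, z up, +y the way it slides, as the extractor's. Starts with its origin at the seat centre. A loop 28 mm wide, 6 mm high, sticks out of its rear edge to y = -58 mm. A finger rib stands on top (lid_rib). Slides on the deck with under 3 N.
- lid_rib (a point): Middle of the top edge of the rear (-y) face of the lid's finger rib: the face to push, towards +y. The rib is 60 mm long (x), 6 mm thick (y), and stands from the plate's top, 7 mm, up to 30 mm above the lid's underside. The point is at lid x = 0, y = -21, z = 30 mm.
- seat_center (a point): Centre of the lid's seat and of the filter opening, on the deck; axes as the extractor's. Opening 74 (x) by 66 mm (y). Side guides from y = -42 to 30 mm, inner walls 49.5 mm either side, 12.5 mm high, with lips 5 mm over the lid's edges (86 mm clear between): the lid slides only to +y, free after 75 mm. Its origin 92 mm past this point: opening clear; end rim stops it at 156 mm.
- cast: Bystander: pink dental stone cast with an arch of teeth, about 64 by 64 by 27 mm, loose; origin near the centre of its underside.
- jar: Bystander: resin powder jar, 72 mm across, 85 mm high, loose; origin at the centre of its underside.
- marker: Bystander: black marker pen lying on the table, 117 by 15 by 15 mm, loose; origin under its middle, x along the pen.
- bur_tray: Bystander: red open bur tray, 60 by 130 by 26 mm, loose; origin at the centre of its underside.
Not all that is in view belongs to the job. Of the things like the lid, leave any that is green or yellow; of the rest the smaller one is meant.

How it is judged (in metres and radians):
On the way:
1. the snap tab is pressed in (at least 5.5 mm) to free the lid (value of joint tab above 0.0055 m), for 0.1 s.
At the end, for the whole second after the job is handed in: The lid's origin lies at least 92 mm beyond the seat centre towards the extractor's +y end, so that the filter opening is uncovered, flat on the extractor's top (underside within -4 to +6 mm of the deck, tilt under 0.08 rad), at rest (y of lid in the frame of seat_center above 0.092 m and z of lid in the frame of seat_center between -0.004 and 0.006 m and angle between lid's own z axis and vertical below 0.08 rad and linear speed of lid below 0.02 m/s); the robot touches nothing.
It fails at once if the lid is lifted (more than 12 mm off the deck) (z of lid in the frame of seat_center above 0.012 m).
It fails at once if the lid is tipped up (over 0.35 rad) (angle between lid's own z axis and vertical above 0.35 rad).
It fails at once if the lid falls off the extractor (z of lid in the frame of seat_center below -0.02 m).
It fails at once if the cast, jar, marker or bur tray is displaced by more than 20 mm (distance of any of cast, jar, marker, bur_tray from where it was at the start of the episode above 0.02 m).
It also fails if it takes over 38 s, if anything falls off the work surface, if the arm or the gripper's body presses on something with over 40 N, if the wrist force passes 120 N, or if a joint passes its speed limit or range.

## Working session

There is one attempt and no reset: what is moved stays moved. The work goes in short steps, each a Python script; the robot and the scene stay as the last script left them, time stands still between calls to the robot, and variables do not carry over. Pictures are saved under pics/ and viewed, at most 10 in all, crops included, and the job is handed in when it is done.

```bash
mkdir -p pics
python3 - <<'E'
from bench import ctrl
import cv2,numpy as np
np.set_printoptions(precision=4,suppress=True)
for n in("scene","top"):
    cv2.imwrite(f"pics/{n}0.png",ctrl.read_camera(n)); print(n,ctrl.camera_params(n))
print(ctrl.camera_params("wrist"),ctrl.current_eef_rot())
E
```

```text
scene {'fx': 413.05310453897357, 'fy': 413.05310453897357, 'cx': 321.48452333083713, 'cy': 205.65874259213106, 'pose': array([[-0.332 , -0.7885,  0.5178,  1.165 ],
       [ 0.9433, -0.2808,  0.1772,  0.2628],
       [ 0.0057,  0.5472,  0.837 ,  1.1594],
       [ 0.    ,  0.    ,  0.    ,  1.    ]])}
top {'fx': 500.1301153054012, 'fy': 500.1301153054012, 'cx': 326.48366131349934, 'cy': 205.7259082644962, 'pose': array([[-0.0283,  0.9913, -0.1288,  0.2805],
       [-0.9996, -0.0283,  0.0015,  0.0327],
       [-0.0022,  0.1288,  0.9917,  1.6827],
       [ 0.    ,  0.    ,  0.    ,  1.    ]])}
{'fx': 309.70691628693146, 'fy': 309.70691628693146, 'cx': 316.6596529049097, 'cy': 195.70418124418768, 'T_tool_cam': array([[-0.0016,  0.9609,  0.277 ,  0.0774],
       [ 1.    ,  0.0014,  0.001 ,  0.0004],
       [ 0.0006,  0.277 , -0.9609, -0.1694],
       [ 0.    ,  0.    ,  0.    ,  1.    ]])} [[ 0.9291  0.3698 -0.0003]
 [ 0.3698 -0.9291  0.001 ]
 [ 0.0001 -0.0011 -1.    ]]
```

View pics/top0.png

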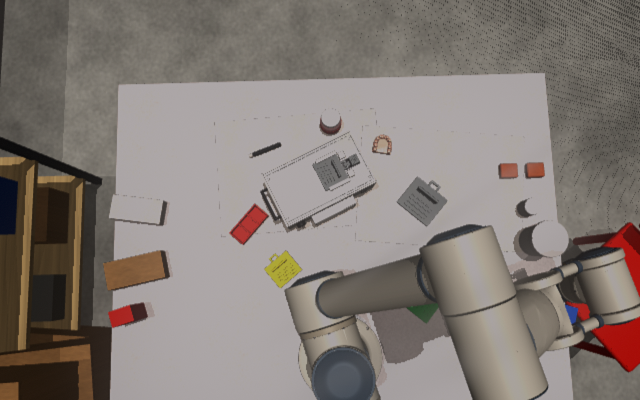

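View pics/scene0.png

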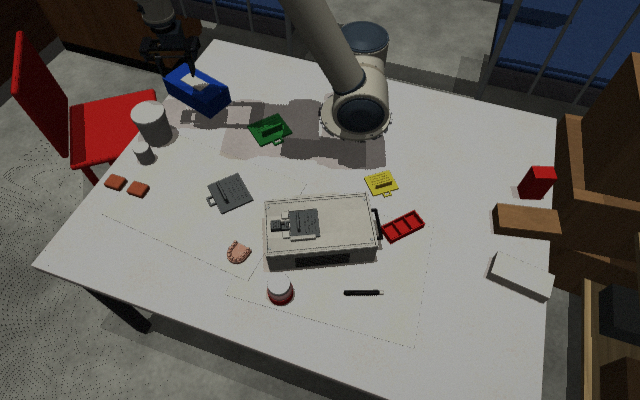

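Lid-like things in the top view: grey one on the extractor (330,172), larger grey one on the table (422,201), yellow (283,269), green (425,312). The grey one on the extractor is the smaller of the non-green, non-yellow ones. I'll confirm that in an enlarged crop.

```bash
cat > h.py <<'E'
import cv2,numpy as np
from bench import ctrl
np.set_printoptions(precision=4,suppress=True)
def ray(n,u,v,P=None):
    c=ctrl.camera_params(n)
    x,y=(u-c["cx"])/c["fx"],(v-c["cy"])/c["fy"]
    if n=="wrist":
        r=np.hypot(x,y); s=np.sin(r)/r if r>1e-9 else 1; d=np.array([x*s,-y*s,-np.cos(r)]); T=P@c["T_tool_cam"]
    else: d=np.array([x,-y,-1.]); T=c["pose"]
    return T[:3,3],T[:3,:3]@d
def onz(n,u,v,z,P=None):
    o,d=ray(n,u,v,P); return o+d*(z-o[2])/d[2]
def toolpose():
    P=np.eye(4);P[:3,:3]=ctrl.current_eef_rot();P[:3,3]=ctrl.current_tool_pos();return P
E
python3 - <<'E'
from h import *
a=cv2.imread("pics/top0.png")[125:235,250:450];b=cv2.imread("pics/scene0.png")[165:275,200:400]
cv2.imwrite("pics/crop.png",np.vstack([cv2.resize(i,None,fx=3.0,fy=2.7,interpolation=3) for i in (a,b)]))
for p in [(330,172),(351,160),(373,180),(346,134),(264,179),(290,224)]: print(p,onz("top",*p,0.11))
E
```

```text
(330, 172) [0.5933 0.016  0.11  ]
(351, 160) [ 0.6305 -0.0525  0.11  ]
(373, 180) [ 0.5634 -0.1204  0.11  ]
(346, 134) [ 0.7166 -0.0393  0.11  ]
(264, 179) [0.5766 0.2274 0.11  ]
(290, 224) [0.43   0.1471 0.11  ]
```

View pics/crop.png

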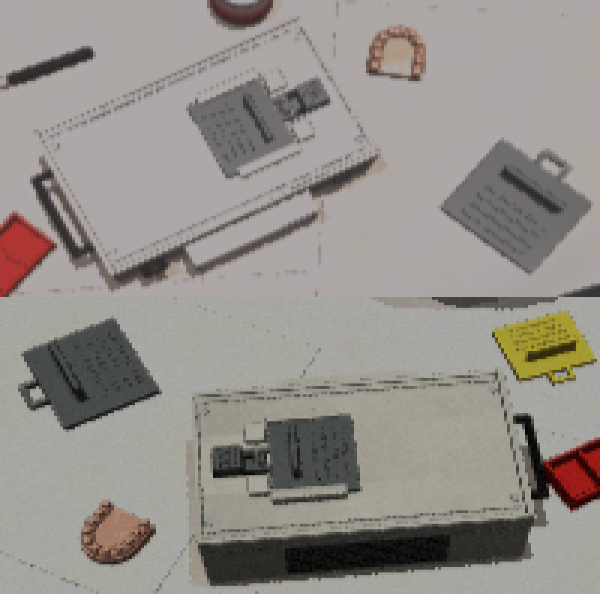

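The crop confirms it: the small grey lid sits on its seat on the extractor, with the tab pad behind it and the handle at the opposite end. The large grey one lies loose on the table. Next I'll move above it for a precise look.

Run:
```python
from h import *
ey=np.array([-.464,.886,0]);ey/=np.linalg.norm(ey);z=np.array([0,0,-1.]);y=-ey
R=np.c_[np.cross(y,z),y,z]
ctrl.goto([0.57,0.0,0.30],R); ctrl.command_gripper(0.0); ctrl.sleep(0.2)
P=toolpose(); np.save("P1.npy",P); cv2.imwrite("pics/w1.png",ctrl.read_camera("wrist"))
print(P,ctrl.current_t(),ctrl.current_contact_force())
```

```text
[[ 0.8859  0.4639  0.0001  0.57  ]
 [ 0.4639 -0.8859  0.      0.    ]
 [ 0.0001  0.     -1.      0.3   ]
 [ 0.      0.      0.      1.    ]] 4.125 [ 0.7441  0.2819 -0.485 ]
```

View pics/w1.png

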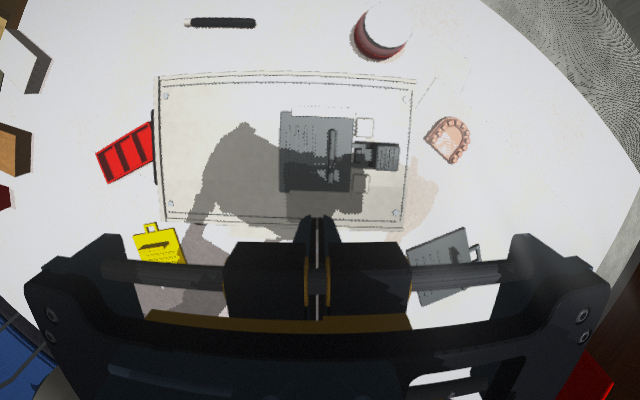

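The wrist view shows the lid plate at (280..353, 111..191), its rib at x≈332, the tab pad at about (386,156) and deck screws at about (166,97), (407,99), (397,212) and (169,217). I'll enlarge it for accuracy.

Run:
```python
from h import *
a=cv2.imread("pics/w1.png")[85:225,265:425]
cv2.imwrite("pics/c2.png",cv2.resize(cv2.convertScaleAbs(a,alpha=1.5,beta=20)[:, :],None,fx=4.28,fy=4.28,interpolation=2)[:600])
P=np.load("P1.npy")
s=[onz("wrist",*p,0.11,P) for p in [(166,97),(408,99),(397,212),(169,217)]]
print(np.array(s)); print(s[0]-s[1],s[3]-s[2],np.linalg.norm(s[0]-s[1]),np.linalg.norm(s[3]-s[2]),np.linalg.norm(s[0]-s[3]),np.mean(s,0))
```

```text
[[ 0.5733  0.2119  0.11  ]
 [ 0.7013 -0.0525  0.11  ]
 [ 0.5746 -0.1114  0.11  ]
 [ 0.429   0.1496  0.11  ]]
[-0.1281  0.2645  0.    ] [-0.1457  0.261   0.    ] 0.29385400021051566 0.2988828211037957 0.15720067831497808 [0.5696 0.0494 0.11  ]
```

View pics/c2.png

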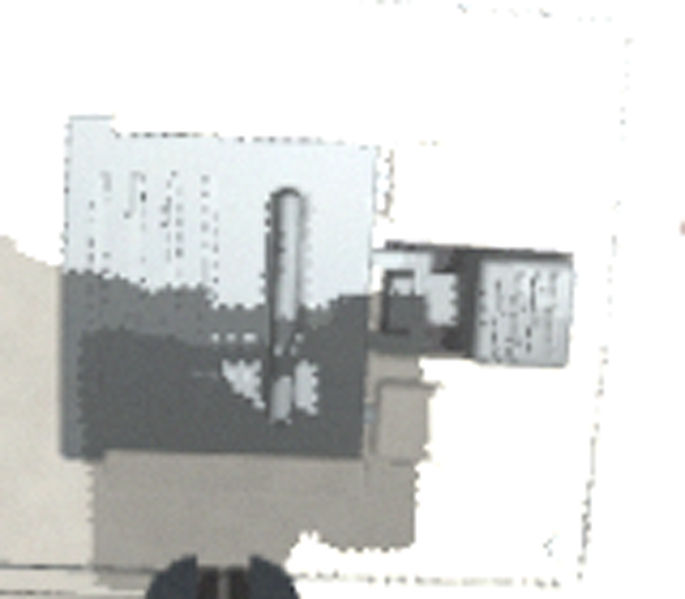

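Run:
```python
from h import *
P=np.load("P1.npy")
f=lambda u,v,z:onz("wrist",265+u/4.28,85+v/4.28,z,P)
pad=[f(*p,.126) for p in [(477,255),(574,257),(568,366),(473,358)]]
lid=[f(*p,.117) for p in [(66,117),(376,146),(366,456),(60,456)]]
rib=[f(*p,.14) for p in [(287,187),(280,423)]]
for n,s in (("pad",pad),("lid",lid)):
    s=np.array(s); print(n,s.mean(0),np.linalg.norm(np.roll(s,-1,0)-s,axis=1))
pc=np.mean(pad,0);rc=np.mean(rib,0);print("rib",rc,np.linalg.norm(rib[0]-rib[1]))
d=np.array(rib[0]-rib[1])[:2];print("yaw from rib",np.degrees(np.arctan2(d[0],-d[1])))
a=lambda d:np.degrees(np.arctan2(-d[0],d[1]))
print("yaw pad->rib",a(rc-pc),np.linalg.norm((rc-pc)[:2]),"exp 64; lid edges",a(lid[3]-lid[2]),"pad",a(pad[0]-pad[1]),a(pad[3]-pad[2]))
mid=lambda p,q:(p+q)/2
print("pad->lidfront", a(mid(lid[0],lid[3])-pc),"rear",a(mid(lid[1],lid[2])-pc))
# top camera check
for p in [(346,134),(375,178),(264,179),(290,226)]: print(onz("top",*p,.11))
```

```text
pad [ 0.6286 -0.0602  0.126 ] [0.0265 0.0297 0.0265 0.0277]
lid [0.5921 0.0128 0.117 ] [0.0823 0.0851 0.0847 0.0929]
rib [ 0.6005 -0.0018  0.14  ] 0.06027823755713609
yaw from rib 116.39800515579844
yaw pad->rib 25.662895799790693 0.0648134514461804 exp 64; lid edges 27.556358846270513 pad 27.836400055220825 23.55394245483229
pad->lidfront 25.97920314664131 rear 28.251130038188613
[ 0.7166 -0.0393  0.11  ]
[ 0.5697 -0.127   0.11  ]
[0.5766 0.2274 0.11  ]
[0.4237 0.1472 0.11  ]
```

```bash
cat >> h.py <<'E'
a=np.radians(27);ey=np.array([-np.sin(a),np.cos(a),0]);_z=np.array([0,0,-1.])
R=np.c_[np.cross(-ey,_z),-ey,_z]
pad=np.array([.6286,-.0602,0]);seat=pad+.082*ey
def at(s,y,h):  # point y along seat axis, h above deck
    return seat+ey*y+np.array([0,0,.11+h])
E
python3 - <<'E'
from h import *
ctrl.goto(at(0,-.083,.06),R)
ctrl.move_l(at(0,-.083,.022),vel=.08)
f0=ctrl.current_contact_force()
c=ctrl.move_l(at(0,-.083,.0065),vel=.03,contact_N=22)
print(c,ctrl.current_tool_pos()[2]-.11,ctrl.current_contact_force()-f0)
ctrl.sleep(.6); print(ctrl.current_contact_force()-f0)
ctrl.move_l(at(0,-.083,.07),vel=.12)
P=toolpose(); I=ctrl.read_camera("wrist"); cv2.imwrite("pics/w2.png",I);np.save("P2.npy",P); print(ctrl.current_t())
E
```

```text
False 0.007111055869745836 [-0.9804 -2.2555  9.7685]
[ 0.2393 -1.1861 10.3152]
7.4167
```

View pics/w2.png

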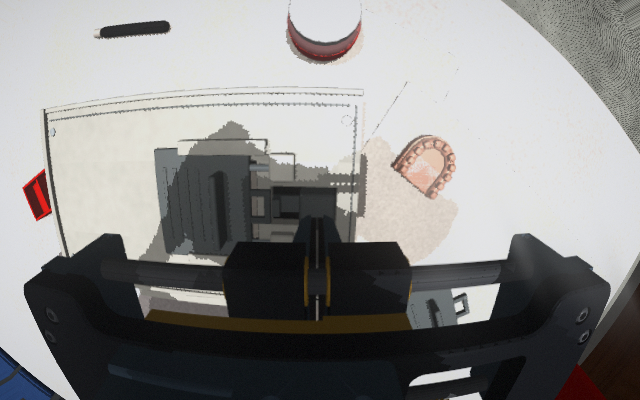

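The lid has sprung about 14 mm to +y: its front edge is at col ≈157, and its loop at (258,200) is clear of the catch. Next I push the rib.

Run:
```python
from h import *
P=np.load("P2.npy"); p=onz("wrist",156,200,.117,P)-seat; print("front edge y",p@ey,"(42 seated)")
ctrl.move_l(at(0,-.028,.05),vel=.12)
f0=ctrl.current_contact_force()
print(ctrl.move_l(at(0,-.028,.014),vel=.06,contact_N=5),ctrl.current_tool_pos()[2]-.11)
print(ctrl.move_l(at(0,.03,.014),vel=.05,contact_N=20),ctrl.current_contact_force()-f0)
print(ctrl.move_l(at(0,.085,.014),vel=.05,contact_N=20),ctrl.current_contact_force()-f0)
ctrl.move_l(at(0,.075,.014),vel=.06)
ctrl.move_l(at(0,.075,.06),vel=.1)
ctrl.move_l(at(0,-.0,.19),vel=.15); ctrl.sleep(.2)
P=toolpose(); cv2.imwrite("pics/w3.png",ctrl.read_camera("wrist"));np.save("P3.npy",P); print(ctrl.current_t())
```

```text
front edge y 0.05547707413057953 (42 seated)
False 0.014089313711854304
False [-0.024   0.6424  0.7625]
False [-0.018  -0.6408  0.4536]
13.6917
```

View pics/w3.png

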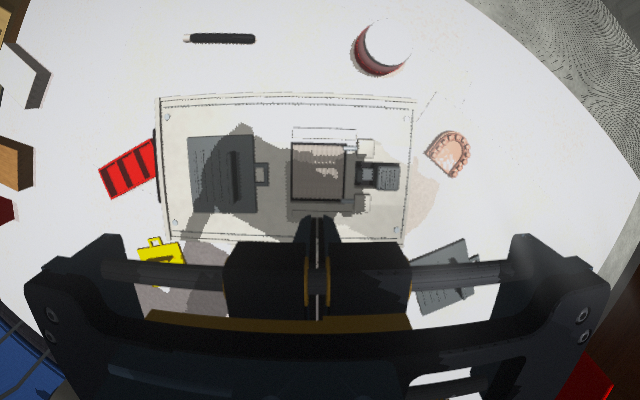

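The opening at (319,172) is fully uncovered. The lid lies flat, clear of the guides, at (188..256, 136..213). I'll check its y, then hand in.

Run:
```python
from h import *
P=np.load("P3.npy")
ys=[(onz("wrist",u,v,.117,P)-seat)@ey for u,v in [(188,138),(254,136),(257,211),(191,213)]]
print(ys,np.mean(ys),ctrl.current_contact_force())
if np.mean(ys)>.1: print(ctrl.sign_off())
```

```text
[np.float64(0.1551837693434885), np.float64(0.07245398461628517), np.float64(0.0731383380259816), np.float64(0.16089843105353124)] 0.11541863075982163 [ 0.1094 -0.6213  0.0501]
the job is handed in; nothing more can be done
None
```

I pressed the snap tab until the lid sprang free, then slid the lid to about 115 mm past the seat centre (92 mm needed); it lies flat on the deck with the filter opening uncovered, the job is handed in, and the robot never came near the other things on the bench.

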